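# Line up the hole saws by size

### The job

Put the four hole saws away on the plywood board in order of size, one on each black rubber pad: the largest on the pad next to the wooden block of drill bits, then smaller and smaller along the row to the smallest at the other end. Set each one down gently (do not drop it), standing upright on its teeth and centred on its pad, and let go.

Things in the scene. Friction and masses are not known exactly. Their poses are not given: they have to be found in the camera images.
- saw_a_mid (a point): the smallest of four hole saws: grey steel cup 28 mm across, 42 mm tall, standing teeth down; on its top in the middle a dark hub (20 mm across, 10 mm tall), then an upright round shank (12 mm across, 30 mm tall); 82 mm tall in all; loose, up to 0.3 kg. Point: on its axis, half-way up, 41 mm above the teeth. z up along the shank; yaw does not matter. Can be lifted by the shank from above
- saw_b_mid (a point): the second smallest of four hole saws: grey steel cup 40 mm across, 42 mm tall, standing teeth down; on its top in the middle a dark hub (20 mm across, 10 mm tall), then an upright round shank (12 mm across, 30 mm tall); 82 mm tall in all; loose, up to 0.3 kg. Point: on its axis, half-way up, 41 mm above the teeth. z up along the shank; yaw does not matter. Can be lifted by the shank from above
- saw_c_mid (a point): the second largest of four hole saws: grey steel cup 52 mm across, 42 mm tall, standing teeth down; on its top in the middle a dark hub (20 mm across, 10 mm tall), then an upright round shank (12 mm across, 30 mm tall); 82 mm tall in all; loose, up to 0.3 kg. Point: on its axis, half-way up, 41 mm above the teeth. z up along the shank; yaw does not matter. Can be lifted by the shank from above
- saw_d_mid (a point): the largest of four hole saws: grey steel cup 64 mm across, 42 mm tall, standing teeth down; on its top in the middle a dark hub (20 mm across, 10 mm tall), then an upright round shank (12 mm across, 30 mm tall); 82 mm tall in all; loose, up to 0.3 kg. Point: on its axis, half-way up, 41 mm above the teeth. z up along the shank; yaw does not matter. Can be lifted by the shank from above
- pad_a_top (a point): one of four alike round black rubber pads, 70 mm across, 3 mm thick, fixed in a straight row, centres 85 mm apart, along a fixed plywood board (500 x 100 x 12 mm) lying across the table; their places in the row change. Point: centre of its top, 15 mm above the table; z up, y along the row
- pad_b_top (a point): one of four alike round black rubber pads, 70 mm across, 3 mm thick, fixed in a straight row, centres 85 mm apart, along a fixed plywood board (500 x 100 x 12 mm) lying across the table; their places in the row change. Point: centre of its top, 15 mm above the table; z up, y along the row
- pad_c_top (a point): one of four alike round black rubber pads, 70 mm across, 3 mm thick, fixed in a straight row, centres 85 mm apart, along a fixed plywood board (500 x 100 x 12 mm) lying across the table; their places in the row change. Point: centre of its top, 15 mm above the table; z up, y along the row
- pad_d_top (a point): one of four alike round black rubber pads, 70 mm across, 3 mm thick, fixed in a straight row, centres 85 mm apart, along a fixed plywood board (500 x 100 x 12 mm) lying across the table; their places in the row change. Point: centre of its top, 15 mm above the table; z up, y along the row
- bit_block: fixed dark wooden block, 70 x 36 mm, 35 mm tall, with four upright drill bits in it (83 mm tall in all), at one end of the board in line with the pads, 90 mm from the nearest pad (centres); which end changes. A fixed round brass tin, 54 mm across, 34 mm tall, stands at the other end. Origin: centre of its underside, on top of the board
Not all that is in view belongs to the job. What is shaped like the part that bears saw_d_mid but green or yellow is not meant.

How it is judged:
At the end, for the whole second after the job is handed in: Each hole saw stands released and at rest on the pad of its rank (largest nearest the bit block, smallest farthest): its axis within 12 mm of the pad's centre, its middle 36 to 46 mm above the pad's top, upright within 0.1 rad (((horizontal distance between saw_a_mid and pad_a_top below 0.012 m and z of saw_a_mid in the frame of pad_a_top between 0.036 and 0.046 m and horizontal distance between bit_block and pad_a_top between 0.305 and 0.385 m) or (horizontal distance between saw_a_mid and pad_b_top below 0.012 m and z of saw_a_mid in the frame of pad_b_top between 0.036 and 0.046 m and horizontal distance between bit_block and pad_b_top between 0.305 and 0.385 m) or (horizontal distance between saw_a_mid and pad_c_top below 0.012 m and z of saw_a_mid in the frame of pad_c_top between 0.036 and 0.046 m and horizontal distance between bit_block and pad_c_top between 0.305 and 0.385 m) or (horizontal distance between saw_a_mid and pad_d_top below 0.012 m and z of saw_a_mid in the frame of pad_d_top between 0.036 and 0.046 m and horizontal distance between bit_block and pad_d_top between 0.305 and 0.385 m)) and angle between each of saw_a_mid, saw_b_mid, saw_c_mid, saw_d_mid's own z axis and vertical below 0.1 rad and linear speed of each of saw_a, saw_b, saw_c, saw_d below 0.02 m/s and angular speed of each of saw_a, saw_b, saw_c, saw_d below 0.2 rad/s and ((horizontal distance between saw_b_mid and pad_a_top below 0.012 m and z of saw_b_mid in the frame of pad_a_top between 0.036 and 0.046 m and horizontal distance between bit_block and pad_a_top between 0.22 and 0.3 m) or (horizontal distance between saw_b_mid and pad_b_top below 0.012 m and z of saw_b_mid in the frame of pad_b_top between 0.036 and 0.046 m and horizontal distance between bit_block and pad_b_top between 0.22 and 0.3 m) or (horizontal distance between saw_b_mid and pad_c_top below 0.012 m and z of saw_b_mid in the frame of pad_c_top between 0.036 and 0.046 m and horizontal distance between bit_block and pad_c_top between 0.22 and 0.3 m) or (horizontal distance between saw_b_mid and pad_d_top below 0.012 m and z of saw_b_mid in the frame of pad_d_top between 0.036 and 0.046 m and horizontal distance between bit_block and pad_d_top between 0.22 and 0.3 m)) and ((horizontal distance between saw_c_mid and pad_a_top below 0.012 m and z of saw_c_mid in the frame of pad_a_top between 0.036 and 0.046 m and horizontal distance between bit_block and pad_a_top between 0.135 and 0.215 m) or (horizontal distance between saw_c_mid and pad_b_top below 0.012 m and z of saw_c_mid in the frame of pad_b_top between 0.036 and 0.046 m and horizontal distance between bit_block and pad_b_top between 0.135 and 0.215 m) or (horizontal distance between saw_c_mid and pad_c_top below 0.012 m and z of saw_c_mid in the frame of pad_c_top between 0.036 and 0.046 m and horizontal distance between bit_block and pad_c_top between 0.135 and 0.215 m) or (horizontal distance between saw_c_mid and pad_d_top below 0.012 m and z of saw_c_mid in the frame of pad_d_top between 0.036 and 0.046 m and horizontal distance between bit_block and pad_d_top between 0.135 and 0.215 m)) and ((horizontal distance between saw_d_mid and pad_a_top below 0.012 m and z of saw_d_mid in the frame of pad_a_top between 0.036 and 0.046 m and horizontal distance between bit_block and pad_a_top between 0.05 and 0.13 m) or (horizontal distance between saw_d_mid and pad_b_top below 0.012 m and z of saw_d_mid in the frame of pad_b_top between 0.036 and 0.046 m and horizontal distance between bit_block and pad_b_top between 0.05 and 0.13 m) or (horizontal distance between saw_d_mid and pad_c_top below 0.012 m and z of saw_d_mid in the frame of pad_c_top between 0.036 and 0.046 m and horizontal distance between bit_block and pad_c_top between 0.05 and 0.13 m) or (horizontal distance between saw_d_mid and pad_d_top below 0.012 m and z of saw_d_mid in the frame of pad_d_top between 0.036 and 0.046 m and horizontal distance between bit_block and pad_d_top between 0.05 and 0.13 m))); the robot touches nothing.
It fails at once if the smallest hole saw falls or flies free of the gripper (faster than 0.8 m/s, a drop of about 3 cm) (linear speed of saw_a above 0.8 m/s and contact force between the fingers and saw_a below 0.05 N).
It fails at once if the second smallest hole saw falls or flies free of the gripper (faster than 0.8 m/s, a drop of about 3 cm) (linear speed of saw_b above 0.8 m/s and contact force between the fingers and saw_b below 0.05 N).
It fails at once if the second largest hole saw falls or flies free of the gripper (faster than 0.8 m/s, a drop of about 3 cm) (linear speed of saw_c above 0.8 m/s and contact force between the fingers and saw_c below 0.05 N).
It fails at once if the largest hole saw falls or flies free of the gripper (faster than 0.8 m/s, a drop of about 3 cm) (linear speed of saw_d above 0.8 m/s and contact force between the fingers and saw_d below 0.05 N).
It also fails if it takes over 102 s, if anything falls off the work surface, if the arm or the gripper's body presses on something with over 40 N, if the wrist force passes 120 N, or if a joint passes its speed limit or range.

### The arm

A 7-joint arm with a two-finger parallel gripper is mounted at the origin on the work surface. World frame = base frame: x ahead of the robot, y to its left, z up, the work surface at z = 0. Lengths are in m, angles in rad, forces in N, time in s.
With the tool pointing down it reaches from about 0.4 to 0.85 m from the base axis. Payload 10.4 kg.
Tool frame: the origin (TCP) lies on the centre line of the jaws, within the pads' length; the fingertips stand r.tip_extent ahead of it and the grasp point (between the pads) lies 3 mm ahead of it (r.tip_extent is the distance from the TCP to the fingertips, in m); z points along the fingers, y is the direction in which the jaws open and shut (so a half turn about z gives the same grasp; the last joint's range is limited). The gripper opens to 87 mm and grips with 3 to 60 N. Pads are 19 mm wide; open, the fingers measure 117 mm over their backs; the gripper's body (75 mm by 190 mm) begins 51 mm behind the grasp point.
Start: joints at [1.293, 0.332, -0.065, 1.46, 0.022, 1.35, -0.088], TCP at [0.158, -0.605, 0.245] pointing down, gripper open.
Joint ranges: [-2.6, 2.6], [-0.5, 2.12], [-1.47, 1.34], [0.16, 2.42], [-1.27, 4.41], [0.06, 2.06], [-2.6, 2.6]. Speed limits (rad/s): [2.22, 2.22, 2.79, 2.79, 3.14, 3.14, 3.14].

### API

Orientations are given as a unit quaternion [x, y, z, w].
In Python, from bench import r gives the robot as it stands. The module is installed in compiled form; this text tells all that it offers.
- The arm moves only by the shell command python3 -m jog 'ROWS' [FORCE]. ROWS is JSON, a list of rows, each a list of 5 numbers: the shift along the tool's x, y, z in cm, then the turn about the tool's z in rad, then the closure, from 0 (fully open) to 1 (shut). A call has exactly 10 rows; each row shifts and turns the pose as measured when the row begins, along the tool's axes as they then stand; what a row does not reach is not made up. A row lasts 1/10 s, in which the tool goes at most 50 mm and 8.59 degrees, less where a joint would pass 70% of its speed; a pose out of reach is approached as far as the arm can. A call with a gripper value outside its range is refused whole. The fingers move at their own pace and stop on an object; FORCE is the grip in N (left out, the last holds). Time passes only in rows, so rows that do not move let the fingers close, or fill a call up. It gives the time, the measured TCP pose, the force and the opening at its end, in the units of the state.
- r.read_state(): the state, without advancing time (a new reading comes with each control period).
- r.camera(name): name is "side" or "top"; returns a dict with "pixels" (400x640x3 uint8, red, green, blue), "fx", "fy", "cx", "cy" (pixels), "camera_from_world" (4x4, takes a point from world to camera coordinates). Camera axes: x right, y up, looking along -z (the intrinsics and any distortion apply to the point x, -y, -z); pixel columns grow to the right and rows downward; lengths in m; the calibration is good to about 2 mm. A picture is of the moment at which its call begins. There is no depth.
- r.close_job(): hands the job in, once; it reports no verdict.
The state is a dict: "time": time; "joint_positions": joint angles; "joint_vel": joint speeds; "joint_torque": joint torques, N m; "ee_pos": TCP position; "eef_rot": TCP orientation; "ft_force": force on the tool from outside, world axes, zero at the start; "torque": the same for the moment, N m; "width": finger opening in m.
Only numpy, scipy, OpenCV 4.12 (cv2) and the standard library are available. Lean on these libraries where they do the work, as an engineer would, in place of code of your own. Each camera call takes 0.05 s, during which the arm holds its last target. There are 200 camera calls.

## Working session

There is one attempt and no reset: what is moved stays moved. The work goes in short steps, Python scripts to look and compute and a shell command to move; the robot and the scene stay as the last step left them, time stands still between calls to the robot, and variables do not carry over. Pictures are saved under pics/ and viewed, about 12 in all and at most 16, crops included, and the job is handed in when it is done.

```bash
mkdir -p pics; python3 - <<'E'
from bench import r
import cv2,numpy as np
for n in("side","top"):
    c=r.camera(n);cv2.imwrite(f"pics/{n}0.png",c["pixels"][:,:,::-1])
    print(n,{k:np.round(v,4).tolist() for k,v in c.items() if k!="pixels"})
s=r.read_state();print({k:np.round(v,3).tolist() for k,v in s.items()},r.tip_extent)
E
```

```text
side {'fx': 400.7206, 'fy': 400.7206, 'cx': 318.4246, 'cy': 199.7345, 'camera_from_world': [[-0.8962, -0.4433, 0.0192, 0.4329], [0.3042, -0.5824, 0.7538, -0.1968], [-0.323, 0.6814, 0.6568, -0.7048], [0.0, 0.0, 0.0, 1.0]]}
top {'fx': 487.083, 'fy': 487.083, 'cx': 310.1348, 'cy': 190.1937, 'camera_from_world': [[-0.0087, -0.9996, 0.0284, -0.0144], [0.9965, -0.0063, 0.0833, -0.4962], [-0.0831, 0.029, 0.9961, -0.8558], [0.0, 0.0, 0.0, 1.0]]}
{'time': 0.1, 'joint_positions': [1.293, 0.333, -0.065, 1.461, 0.022, 1.35, -0.088], 'joint_vel': [0.0, 0.001, 0.0, -0.0, -0.0, 0.0, 0.002], 'joint_torque': [0.001, -62.455, 0.025, -39.072, -0.061, 0.036, 0.0], 'ee_pos': [0.157, -0.605, 0.244], 'eef_rot': [0.992, 0.127, -0.0, -0.001], 'ft_force': [-0.004, 0.491, 0.124], 'torque': [0.047, -0.036, -0.017], 'width': 0.087} 0.022
```

View pics/side0.png

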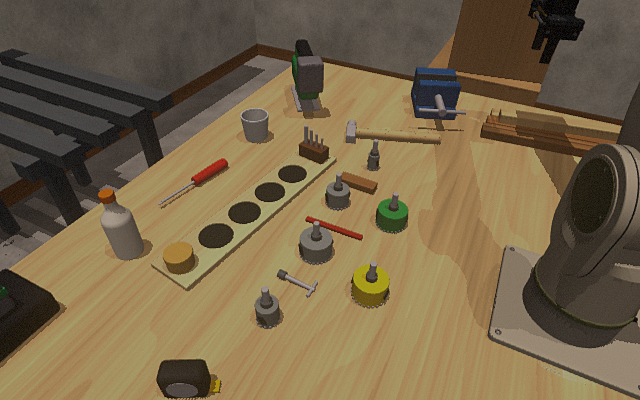

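View pics/top0.png

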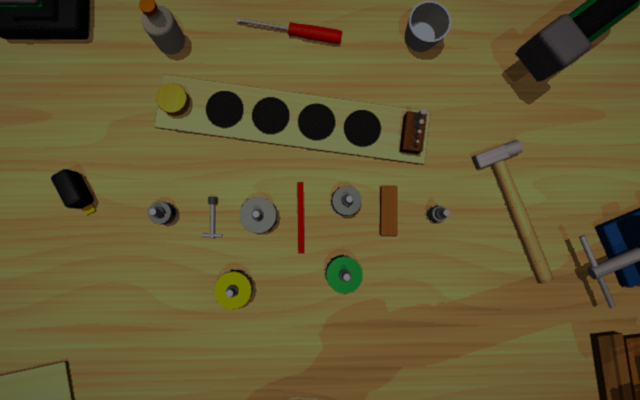

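The side view shows the board with the brass tin at (179,258), pads at (215,236), (245,212), (270,192) and (292,174), and the bit block at (314,150). The top view shows pads at x≈225, 270, 317 and 362, with the block at 414. The grey saws are near (160,213), (258,215), (346,201) and (438,213), and the green and yellow ones are decoys. Next I'll measure.

```bash
cat > h.py <<'E'
import cv2,numpy as np
from bench import r
def cams(): return {n:r.camera(n) for n in("side","top")}
def proj(c,p):
    q=c["camera_from_world"]@np.append(p,1); return np.array([c["cx"]+c["fx"]*q[0]/-q[2],c["cy"]-c["fy"]*q[1]/-q[2]])
def ray(c,uv):
    M=c["camera_from_world"];R=M[:3,:3]
    d=R.T@np.array([(uv[0]-c["cx"])/c["fx"],-(uv[1]-c["cy"])/c["fy"],-1]);return -R.T@M[:3,3],d
def plane(c,uv,z):
    o,d=ray(c,uv);return o+d*(z-o[2])/d[2]
def tri(c1,u1,c2,u2):
    (a,d),(b,e)=ray(c1,u1),ray(c2,u2)
    d=d/np.linalg.norm(d);e=e/np.linalg.norm(e)
    A=np.c_[d,-e];t=np.linalg.lstsq(A,b-a,rcond=None)[0];p,q=a+t[0]*d,b+t[1]*e
    return (p+q)/2,np.linalg.norm(p-q)
E
python3 - <<'E'
from h import *
C=cams()
for n,c in C.items():
    hsv=cv2.cvtColor(c["pixels"],cv2.COLOR_RGB2HSV)
    x0,x1,y0,y1=(180,320,150,260) if n=="side" else (190,390,80,155)
    for nm,m in(("dark",(hsv[...,2]<60)),("grey",(hsv[...,1]<60))):
        m=m.astype(np.uint8)
        k,l,s,ce=cv2.connectedComponentsWithStats(m)
        for i in range(1,k):
            x,y,w,h,a=s[i]
            if a>25 and a<2500 and w<70 and ((nm=="dark" and x0<x<x1 and y0<y<y1)or(nm=="grey" and y>(140) and (130 if n=="top" else 240)<x<460)): print(n,nm,x,y,w,h,a,ce[i].round(1))
s,t=C["side"]["pixels"],C["top"]["pixels"]
z=lambda im,x,y,w=40,h=40:cv2.resize(im[y-h//2:y+h//2,x-w//2:x+w//2],None,fx=5,fy=5,interpolation=0)
A=np.hstack([z(t,x,y) for x,y in((160,213),(258,215),(346,201),(438,213))])
B=np.hstack([z(s,x,y,40,50) for x,y in((267,305),(316,240),(338,188),(373,154))])
cv2.imwrite("pics/z.png",np.clip(np.vstack([A*1.6,B*1.]),0,255).astype(np.uint8)[:,:,::-1])
E
```

```text
side dark 278 166 29 17 367 [291.9 173.8]
side dark 255 183 30 19 427 [269.4 192. ]
side dark 229 202 31 22 515 [244.  212.4]
side dark 199 224 34 24 600 [215.4 235.5]
side dark 311 236 11 5 28 [315.9 238.5]
side dark 299 245 5 13 38 [300.8 250.5]
side grey 367 153 13 18 90 [372.5 162. ]
side grey 326 173 23 38 390 [337.  191.4]
side grey 389 192 10 16 86 [394.1 200.3]
side grey 299 221 33 44 734 [314.8 240.9]
side grey 366 261 11 22 145 [371.6 271.6]
side grey 277 270 41 27 219 [297.7 281.7]
side grey 255 286 24 32 382 [265.6 302.8]
top dark 206 91 37 37 1088 [224.2 108.8]
top dark 252 97 37 37 1076 [270.3 115.1]
top dark 298 104 37 36 1066 [316.1 121.5]
top dark 344 110 37 37 1064 [361.9 127.9]
top grey 331 186 30 30 706 [345.8 200.7]
top grey 202 197 20 41 236 [211.9 219. ]
top grey 240 197 37 37 1055 [257.9 214.6]
top grey 148 202 28 22 482 [161.  212.5]
top grey 426 206 24 16 273 [437.3 213.4]
top grey 340 270 11 11 96 [344.8 275.1]
top grey 226 285 12 12 101 [231.2 290.7]
```

View pics/z.png

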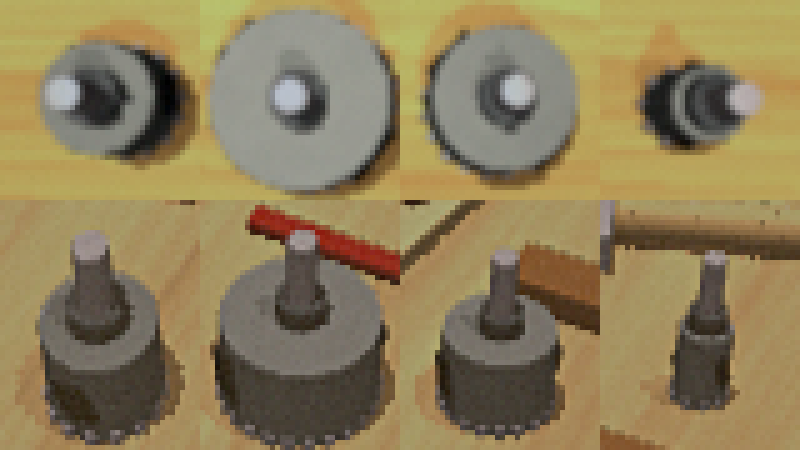

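The zoom shows the bright shank tops: in the top view at about (152,211), (256,214), (349,198.5) and (446,212.5), in the side view at (265,288), (316,222), (339,173) and (375,140). By cup size, left to right in the top view, they are b, d, c, a.

```bash
cat >> h.py <<'E'
def bright(c,uv,h=5):
    x,y=np.round(uv).astype(int);g=c["pixels"][y-h:y+h+1,x-h:x+h+1].astype(float)
    v=g.min(2);t=(v.max()+np.median(v))/2;w=np.clip(v-t,0,None)
    Y,X=np.mgrid[-h:h+1,-h:h+1];return np.array([x+(w*X).sum()/w.sum(),y+(w*Y).sum()/w.sum()])
def delta(tgt):
    "shift in tool axes, cm"
    from scipy.spatial.transform import Rotation as R
    s=r.read_state();return (R.from_quat(s["eef_rot"]).inv().apply(np.array(tgt)-s["ee_pos"])*100).round(2)
E
python3 - <<'E'
from h import *
C=cams();S,T=C["side"],C["top"]
sw={"b":((152,211),(265,288)),"d":((256,214),(316,222)),"c":((349,198.5),(338.7,173.3)),"a":((446,212.5),(375.3,140))}
for k,(t,s) in sw.items():
    tt,ss=bright(T,t),bright(S,s,4)
    print(k,tt.round(1),ss.round(1),*[np.round(v,4) for v in tri(T,tt,S,ss)],"handpick",tri(T,t,S,s)[0].round(4),"top@.082",plane(T,tt,.082).round(4),"side",plane(S,ss,.082).round(4))
P={"a":((224.2,108.8),(215.4,235.5)),"b":((270.3,115.1),(244,212.4)),"c":((316.1,121.5),(269.4,192)),"d":((361.9,127.9),(291.9,173.8))}
for k,(t,s) in P.items():
    print("pad",k,*[np.round(v,4) for v in tri(T,t,S,s)],plane(T,t,.015).round(4),plane(S,s,.015).round(4))
for nm,p in (("d",(.5,.1,.3)),):print(delta(p))
E
```

```text
b [151.9 211.2] [264.4 288.7] [0.458  0.2462 0.0802] 0.0001 handpick [0.4578 0.2455 0.0813] top@.082 [0.4578 0.2457 0.082 ] side [0.4572 0.2473 0.082 ]
d [255.4 213.6] [316.  222.6] [0.4526 0.0752 0.0799] 0.0001 handpick [0.4524 0.0743 0.0807] top@.082 [0.4526 0.075  0.082 ] side [0.4517 0.0771 0.082 ]
c [349.  198.5] [338.5 173.9] [ 0.4768 -0.0817  0.0793] 0.0 handpick [ 0.4766 -0.0815  0.0811] top@.082 [ 0.4766 -0.0814  0.082 ] side [ 0.4755 -0.0784  0.082 ]
a [446.4 212.3] [375.6 140.1] [ 0.4525 -0.2461  0.0791] 0.0002 handpick [ 0.4525 -0.2449  0.0801] top@.082 [ 0.4523 -0.2452  0.082 ] side [ 0.4514 -0.2416  0.082 ]
pad a [0.6482 0.1383 0.01  ] 0.0 [0.6469 0.1376 0.015 ] [0.6446 0.1419 0.015 ]
pad b [0.6364 0.0538 0.0094] 0.0001 [0.635  0.0535 0.015 ] [0.6325 0.0586 0.015 ]
pad c [ 0.6242 -0.0306  0.0091] 0.0001 [ 0.6229 -0.0303  0.015 ] [ 0.6201 -0.0247  0.015 ]
pad d [ 0.6122 -0.1153  0.0086] 0.0001 [ 0.6108 -0.1144  0.015 ] [ 0.6081 -0.108   0.015 ]
[ 50.9  -59.56  -5.54]
```

```bash
python3 -m jog '[[3.8,-2.7,0,0,0],[3.8,-2.7,0,0,0],[3.8,-2.7,0,0,0],[3.8,-2.7,0,0,0],[3.8,-2.7,0,0,0],[3.8,-2.7,0,0,0],[3.8,-2.7,0,0,0],[3.8,-2.7,0,0,0],[3.8,-2.7,0,0,0],[3.8,-2.7,0,0,0]]' 20; python3 -c "
from h import *
print(delta((.4523,-.2452,.150)),delta((.4523,-.2452,.077)),r.read_state()['joint_positions'].round(2))"
```

```text
time: 1.3
ee_pos: [0.4628, -0.2408, 0.243]
eef_rot: [0.993, 0.12, -0.001, 0.002]
ft_force: [1.5, 0.7, 1.2]
width: 0.0871
[-1.1   0.14  9.3 ] [-1.08  0.12 16.6 ] [ 0.78  0.13 -0.42  1.72  0.06  1.31 -0.99]
```

```bash
python3 -m jog '[[-0.5,0.1,2.5,0,0],[-0.4,0,2.5,0,0],[0,0,2.0,0,0],[0,0,1.5,0,0],[0,0,1,0,0],[0,0,0.5,0,0],[0,0,0,0,0],[0,0,0,0,0],[0,0,0,0,0],[0,0,0,0,0]]'; python3 -c "
from h import *
print(delta((.4523,-.2452,.077)))
C=cams()
t=C['top']['pixels'][130:290,350:530];s=C['side']['pixels'][80:240,300:480]
cv2.imwrite('pics/a1.png',cv2.resize(np.hstack([t,s]),None,fx=2.2,fy=2.2)[:,:,::-1])"
```

```text
time: 2.3
ee_pos: [0.4612, -0.2363, 0.1428]
eef_rot: [0.992, 0.127, 0.003, 0.002]
ft_force: [-0.3, 1.5, -0.2]
width: 0.0868
[-1.11  0.6   6.58]
```

View pics/a1.png

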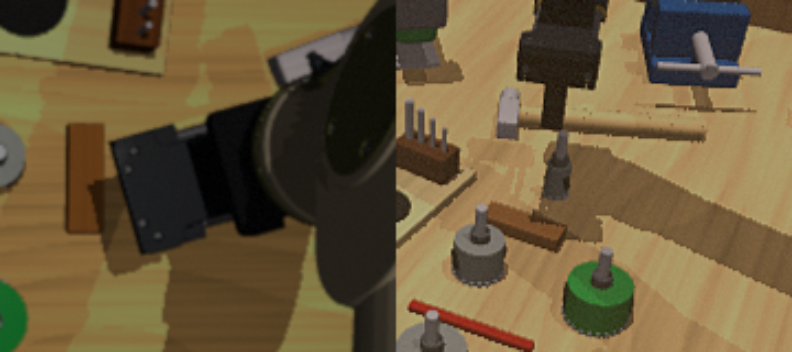

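The view shows the gripper above saw a, with the shank at about (565,140) in the crop just below the fingers. Next I'll correct xy and descend.

```bash
python3 -m jog '[[-1.1,0.6,0,0,0],[0,0,0,0,0],[0,0,0,0,0],[0,0,1.5,0,0],[0,0,1.5,0,0],[0,0,0,0,0],[0,0,0,0,0],[0,0,0,0,0],[0,0,0,0,0],[0,0,0,0,0]]'; python3 -c "
from h import *
print(delta((.4523,-.2452,.077)))"
```

```text
time: 3.4
ee_pos: [0.4522, -0.247, 0.1149]
eef_rot: [0.992, 0.126, 0.004, 0.004]
ft_force: [-0.5, 0.5, 0.1]
width: 0.0873
[ 0.03 -0.21  3.79]
```

```bash
python3 -m jog '[[0,-0.2,1.5,0,0],[0,0,1.5,0,0],[0,0,0.7,0,0],[0,0,0,0,0],[0,0,0,0,0],[0,0,0,0,0.5],[0,0,0,0,0.7],[0,0,0,0,0.8],[0,0,0,0,1],[0,0,0,0,1]]' 20; python3 -c "
from h import *
print(delta((.4523,-.2452,.077)))"
```

```text
time: 4.4
ee_pos: [0.4545, -0.2466, 0.0812]
eef_rot: [0.992, 0.126, 0.007, 0.006]
ft_force: [-1.2, 0.3, 0.1]
width: 0.0552
[-0.18 -0.2   0.42]
```

```bash
python3 -m jog '[[0,0,0.3,0,1],[0,0,0,0,1],[0,0,0,0,1],[0,0,0,0,1],[0,0,0,0,1],[0,0,0,0,1],[0,0,0,0,1],[0,0,0,0,1],[0,0,0,0,1],[0,0,0,0,1]]' 25; python3 -c "
from h import *
print(delta((.4523,-.2452,.22)),delta((.6469,.1376,.22)))"
```

```text
time: 5.4
ee_pos: [0.4543, -0.2465, 0.0776]
eef_rot: [0.992, 0.126, 0.006, 0.006]
ft_force: [0.3, -0.6, -0.8]
width: 0.0112
[  0.     0.   -14.24] [ 28.43 -32.18 -14.34]
```

```bash
python3 -m jog '[[0,0,-1,0,1],[0,0,-2.5,0,1],[0,0,-3.5,0,1],[0,0,-3.5,0,1],[0,0,-3,0,1],[1,-1,-1,0,1],[2.5,-2.8,0,0,1],[2.8,-3.2,0,0,1],[2.8,-3.2,0,0,1],[2.8,-3.2,0,0,1]]' 25;python3 -m jog '[[2.8,-3.2,0,0,1],[2.8,-3.2,0,0,1],[2.8,-3.2,0,0,1],[2.8,-3.2,0,0,1],[2.8,-3.2,0,0,1],[1.5,-1.5,0,0,1],[0,0,0,0,1],[0,0,0,0,1],[0,0,0,0,1],[0,0,0,0,1]]' 25; python3 -c "
from h import *
print(delta((.6469,.1376,.14)));C=cams()
print(delta((.6469,.1376,.14)))
t=C['top']['pixels'][40:240,130:430];s=C['side']['pixels'][100:300,130:400]
cv2.imwrite('pics/a2.png',cv2.resize(np.hstack([t,s]),None,fx=1.4,fy=1.4)[:,:,::-1])"
```

```text
time: 6.4
ee_pos: [0.5347, -0.0833, 0.2317]
eef_rot: [0.993, 0.121, 0.007, 0.007]
ft_force: [0.2, 0.4, -1.0]
width: 0.0111
time: 7.4
ee_pos: [0.6426, 0.1478, 0.2269]
eef_rot: [0.992, 0.126, 0.004, 0.003]
ft_force: [0.5, 0.4, 0.4]
width: 0.0112
[0.1  1.03 8.7 ]
[0.09 1.   8.72]
```

View pics/a2.png

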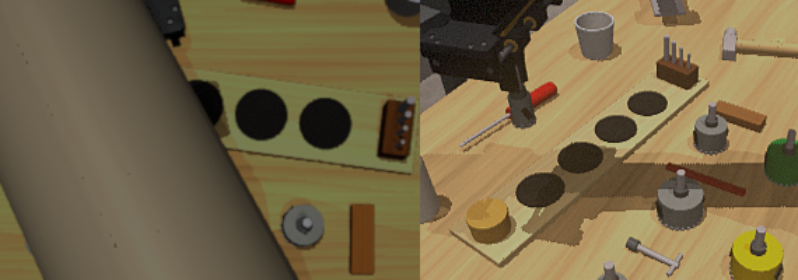

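The view shows saw a hanging upright in the fingers at (522,105), high above the pads. Pad a is at (540,190) in the crop.

```bash
python3 -m jog '[[0.1,1,0,0,1],[0,0,0,0,1],[0,0,2,0,1],[0,0,3,0,1],[0,0,3,0,1],[0,0,2,0,1],[0,0,1,0,1],[0,0,0,0,1],[0,0,0,0,1],[0,0,0,0,1]]' 25; python3 -c "
from h import *
print(delta((.6469,.1376,.0926)));C=cams()
print(delta((.6469,.1376,.0926)))"
```

```text
time: 8.5
ee_pos: [0.6508, 0.1306, 0.118]
eef_rot: [0.993, 0.122, 0.008, 0.004]
ft_force: [-0.5, 0.2, -0.9]
width: 0.0106
[-0.25 -0.8   2.53]
[-0.27 -0.78  2.55]
```

```bash
python3 -m jog '[[-0.2,-0.7,0,0,1],[0,0,0,0,1],[0,0,0,0,1],[0,0,0,0,1],[0,0,1,0,1],[0,0,0.5,0,1],[0,0,0,0,1],[0,0,0,0,1],[0,0,0,0,1],[0,0,0,0,1]]' 25; python3 -c "
from h import *
print(delta((.6469,.1376,.0926)));C=cams()
print(delta((.6469,.1376,.0926)))"
```

```text
time: 9.6
ee_pos: [0.6476, 0.138, 0.1028]
eef_rot: [0.992, 0.122, 0.009, 0.004]
ft_force: [-0.6, -0.0, -0.2]
width: 0.0113
[-0.1   0.01  1.02]
[-0.1   0.    1.03]
```

```bash
python3 -m jog '[[-0.1,0,0.4,0,1],[0,0,0,0,1],[0,0,0.3,0,1],[0,0,0,0,1],[0,0,0.2,0,1],[0,0,0,0,1],[0,0,0,0,1],[0,0,0,0,1],[0,0,0,0,1],[0,0,0,0,1]]' 25; python3 -c "
from h import *
print(delta((.6469,.1376,.0926)));C=cams()
print(delta((.6469,.1376,.0926)),r.read_state()['ft_force'])
t=C['top']['pixels'][60:180,180:380];s=C['side']['pixels'][160:280,160:340]
cv2.imwrite('pics/a3.png',cv2.resize(np.hstack([t,s]),None,fx=2.1,fy=2.1)[:,:,::-1])"
```

```text
time: 10.7
ee_pos: [0.647, 0.1377, 0.0934]
eef_rot: [0.992, 0.122, 0.009, 0.004]
ft_force: [1.0, 0.2, -0.4]
width: 0.0111
[-0.01  0.    0.08]
[-0.01  0.    0.08] [ 0.78641597  0.06688485 -1.08474027]
```

View pics/a3.png

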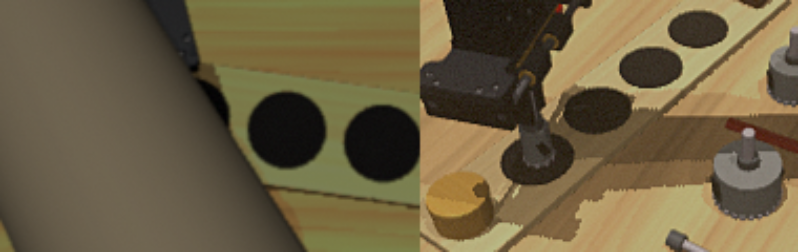

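The view shows saw a over the middle of pad a (crop 538,160), about 1 mm above it. I'll lower the last bit, release and retreat.

```bash
python3 -m jog '[[0,0,0.1,0,1],[0,0,0.1,0,1],[0,0,0,0,1],[0,0,0,0,0.8],[0,0,0,0,0.7],[0,0,0,0,0.6],[0,0,0,0,0.5],[0,0,0,0,0.5],[0,0,0,0,0.5],[0,0,0,0,0.5]]' 25;  python3 -m jog '[[0,0,-1,0,0.5],[0,0,-2,0,0.5],[0,0,-3,0,0.5],[0,0,-3,0,0.3],[0,0,-2,0,0],[-2,2,0,0,0],[-3,1.5,0,0,0],[-3,1.5,0,0,0],[-2,1,0,0,0],[0,0,0,0,0]]' 25; python3 -c "
from h import *
C=cams();print(delta((.4526,.0750,.0782)),r.read_state()['joint_positions'].round(2))
t=C['top']['pixels'][60:260,130:430];s=C['side']['pixels'][150:300,160:360]
cv2.imwrite('pics/a4.png',cv2.resize(np.vstack([t,cv2.resize(s,(300,200))]),None,fx=1.5,fy=1.5)[:,:,::-1])"
```

```text
time: 11.8
ee_pos: [0.6478, 0.138, 0.0925]
eef_rot: [0.992, 0.122, 0.01, 0.004]
ft_force: [-0.1, -0.2, -0.7]
width: 0.043
time: 12.8
ee_pos: [0.5604, 0.0553, 0.2123]
eef_rot: [0.992, 0.123, 0.012, 0.004]
ft_force: [1.0, 0.0, 0.3]
width: 0.0852
[-10.49  -4.51  13.12] [ 0.37  0.27 -0.66  1.66  0.18  1.25 -1.64]
```

View pics/a4.png

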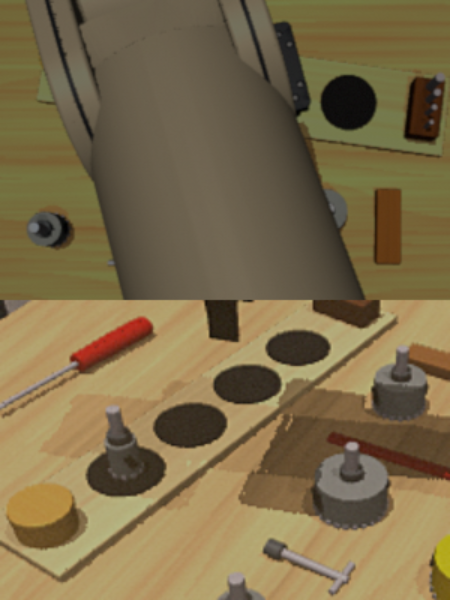

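Saw a stands upright on pad a (crop 122,460), near its centre. Next is saw d.

```bash
python3 -m jog '[[-2,-0.9,0,0,0],[-3,-1.3,0,0,0],[-3,-1.3,0,0,0],[-2,-0.9,1,0,0],[0,0,2.5,0,0],[0,0,2.5,0,0],[0,0,1,0,0],[0,0,0,0,0],[0,0,0,0,0],[0,0,0,0,0]]' 25; python3 -c "
from h import *
print(delta((.4526,.0750,.0782)))"
```

```text
time: 13.9
ee_pos: [0.4594, 0.0873, 0.1425]
eef_rot: [0.991, 0.131, 0.017, -0.0]
ft_force: [-0.5, -0.1, 0.7]
width: 0.0867
[-1.19  0.99  6.4 ]
```

```bash
python3 -m jog '[[-1.1,0.9,0,0,0],[0,0,0,0,0],[0,0,0,0,0],[0,0,1.5,0,0],[0,0,1.5,0,0],[0,0,0,0,0],[0,0,0,0,0],[0,0,0,0,0],[0,0,0,0,0],[0,0,0,0,0]]' 25; python3 -c "
from h import *
print(delta((.4526,.0750,.0782)))"
```

```text
time: 14.9
ee_pos: [0.4579, 0.0788, 0.1183]
eef_rot: [0.991, 0.131, 0.023, -0.001]
ft_force: [-0.8, 0.2, 0.1]
width: 0.0871
[-0.79  0.21  3.98]
```

```bash
python3 -m jog '[[-0.8,0.2,0,0,0],[0,0,0,0,0],[0,0,0,0,0],[0,0,0,0,0],[0,0,0,0,0],[0,0,0,0,0],[0,0,0,0,0],[0,0,0,0,0],[0,0,0,0,0],[0,0,0,0,0]]' 25; python3 -c "
from h import *
print(delta((.4526,.0750,.0782)),r.read_state()['joint_positions'].round(3),r.read_state()['eef_rot'])"
```

```text
time: 15.9
ee_pos: [0.4503, 0.0743, 0.1185]
eef_rot: [0.991, 0.131, 0.023, -0.0]
ft_force: [0.2, 0.3, -0.4]
width: 0.0871
[ 0.05 -0.03  4.04] [ 0.419  0.1   -0.706  2.044  0.085  0.978 -1.637] [ 9.91107701e-01  1.31044114e-01  2.30831709e-02 -3.63041153e-04]
```

```bash
python3 -m jog '[[0,0,1.5,0,0],[0,0,1.5,0,0],[0,0,0.6,0,0],[0,0,0,0,0],[0,0,0,0,0.5],[0,0,0,0,0.7],[0,0,0,0,0.8],[0,0,0,0,0.9],[0,0,0,0,1],[0,0,0,0,1]]' 25; python3 -c "
from h import *
print(delta((.4526,.0750,.0782)))"
```

```text
time: 16.9
ee_pos: [0.4537, 0.0748, 0.0841]
eef_rot: [0.991, 0.131, 0.025, -0.0]
ft_force: [-0.8, 0.2, -0.2]
width: 0.047
[-0.13 -0.06  0.59]
```

```bash
python3 -m jog '[[-0.1,0,0.5,0,0.9],[0,0,0,0,1],[0,0,0,0,1],[0,0,0,0,1],[0,0,0,0,1],[0,0,0,0,1],[0,0,0,0,1],[0,0,0,0,1],[0,0,0,0,1],[0,0,0,0,1]]' 30; python3 -c "
from h import *
print(delta((.6108,-.1144,.22)),delta((.4526,.0750,.0782)))"
```

```text
time: 17.9
ee_pos: [0.4526, 0.0744, 0.0783]
eef_rot: [0.991, 0.131, 0.025, -0.0]
ft_force: [0.2, -0.2, -1.5]
width: 0.0112
[ 11.05  22.43 -13.5 ] [ 0.02 -0.06  0.01]
```

```bash
python3 -m jog '[[0,0,-1,0,1],[0,0,-2.5,0,1],[0,0,-3.5,0,1],[0,0,-3.5,0,1],[0,0,-3,0,1],[0.3,0.8,-0.5,0,1],[1.2,2.4,0,0,1],[1.6,3.2,0,0,1],[1.6,3.2,0,0,1],[1.6,3.2,0,0,1]]' 30;python3 -m jog '[[1.6,3.2,0,0,1],[1.6,3.2,0,0,1],[0.8,1.5,0,0,1],[0,0,0,0,1],[0,0,0,0,1],[0,0,0,0,1],[0,0,0,0,1],[0,0,0,0,1],[0,0,0,0,1],[0,0,0,0,1]]' 30; python3 -c "
from h import *
print(delta((.6108,-.1144,.0933)))"
```

```text
time: 18.9
ee_pos: [0.5391, -0.0333, 0.2294]
eef_rot: [0.99, 0.136, 0.024, 0.001]
ft_force: [0.4, 0.0, -1.3]
width: 0.0113
time: 19.9
ee_pos: [0.5991, -0.1056, 0.2252]
eef_rot: [0.991, 0.135, 0.019, -0.0]
ft_force: [-0.2, -0.8, -2.4]
width: 0.0109
[ 0.39  1.1  13.22]
```

```bash
python3 -m jog '[[0.4,1.0,0,0,1],[0,0,0,0,1],[0,0,0,0,1],[0,0,2,0,1],[0,0,3,0,1],[0,0,2.5,0,1],[0,0,1.2,0,1],[0,0,0,0,1],[0,0,0,0,1],[0,0,0,0,1]]' 30; python3 -c "
from h import *
print(delta((.6108,-.1144,.0933)))"
```

```text
time: 20.9
ee_pos: [0.6118, -0.1151, 0.1391]
eef_rot: [0.991, 0.134, 0.022, 0.0]
ft_force: [1.0, -0.5, -1.9]
width: 0.0112
[-0.27 -0.12  4.58]
```

```bash
python3 -m jog '[[-0.2,-0.1,0,0,1],[0,0,0,0,1],[0,0,1.5,0,1],[0,0,1.5,0,1],[0,0,0.5,0,1],[0,0,0,0,1],[0,0,0,0,1],[0,0,0,0,1],[0,0,0,0,1],[0,0,0,0,1]]' 30; python3 -c "
from h import *
print(delta((.6108,-.1144,.0933)))"
```

```text
time: 21.9
ee_pos: [0.6123, -0.1146, 0.1035]
eef_rot: [0.991, 0.134, 0.023, 0.001]
ft_force: [-1.0, -0.3, -1.5]
width: 0.0111
[-0.19 -0.07  1.01]
```

```bash
python3 -m jog '[[-0.2,-0.1,0.4,0,1],[0,0,0,0,1],[0,0,0.3,0,1],[0,0,0,0,1],[0,0,0.2,0,1],[0,0,0,0,1],[0,0,0.1,0,1],[0,0,0,0,1],[0,0,0,0,1],[0,0,0,0,1]]' 30; python3 -c "
from h import *
C=cams();print(delta((.6108,-.1144,.0933)),r.read_state()['ft_force'])
t=C['top']['pixels'][60:180,280:460];s=C['side']['pixels'][120:240,220:400]
cv2.imwrite('pics/d1.png',cv2.resize(np.hstack([t,s]),None,fx=2.2,fy=2.2)[:,:,::-1])"
```

```text
time: 22.9
ee_pos: [0.611, -0.1144, 0.0935]
eef_rot: [0.991, 0.134, 0.024, 0.001]
ft_force: [0.5, 0.3, -2.3]
width: 0.0109
[-0.02  0.    0.02] [ 0.66764643 -0.632039   -2.02024259]
```

View pics/d1.png

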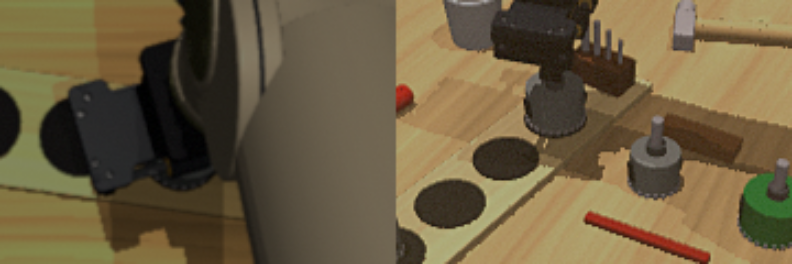

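The view shows saw d over pad d (crop 555,110) next to the block, still just hanging. I'll lower it 1–2 mm more and release.

```bash
python3 -m jog '[[0,0,0.15,0,1],[0,0,0.1,0,1],[0,0,0,0,1],[0,0,0,0,0.8],[0,0,0,0,0.7],[0,0,0,0,0.6],[0,0,0,0,0.5],[0,0,0,0,0.5],[0,0,0,0,0.5],[0,0,0,0,0.5]]' 25;  python3 -m jog '[[0,0,-1,0,0.5],[0,0,-2,0,0.5],[0,0,-3,0,0.5],[0,0,-3,0,0.3],[0,0,-2,0,0],[-1,0,-1,0,0],[-2,-0.8,0,0,0],[-2,-0.8,0,0,0],[-2,-0.8,0,0,0],[0,0,0,0,0]]' 25; python3 -c "
from h import *
C=cams();print(delta((.4766,-.0814,.0782)),r.read_state()['joint_positions'].round(2))"
```

```text
time: 24.0
ee_pos: [0.6123, -0.1144, 0.094]
eef_rot: [0.991, 0.134, 0.025, 0.002]
ft_force: [0.9, 0.3, -0.7]
width: 0.0428
time: 25.0
ee_pos: [0.5305, -0.1089, 0.2221]
eef_rot: [0.99, 0.135, 0.028, 0.003]
ft_force: [-0.2, -0.2, 0.3]
width: 0.0852
[-5.42 -4.35 14.07] [ 0.64  0.17 -0.56  1.73  0.09  1.21 -1.25]
```

```bash
python3 -m jog '[[-1.4,-1.1,0,0,0],[-1.6,-1.3,0,0,0],[-1.4,-1.1,0,0,0],[-0.6,-0.4,1,0,0],[0,0,2.5,0,0],[0,0,3,0,0],[0,0,1.5,0,0],[0,0,0,0,0],[0,0,0,0,0],[0,0,0,0,0]]' 25; python3 -c "
from h import *
print(delta((.4766,-.0814,.0782)))"
```

```text
time: 26.1
ee_pos: [0.4847, -0.0837, 0.1371]
eef_rot: [0.99, 0.136, 0.032, 0.002]
ft_force: [0.7, 1.0, 0.3]
width: 0.0869
[-1.08 -0.51  5.83]
```

```bash
python3 -m jog '[[-1.0,-0.5,0,0,0],[0,0,0,0,0],[0,0,0,0,0],[0,0,1.5,0,0],[0,0,1.0,0,0],[0,0,0,0,0],[0,0,0,0,0],[0,0,0,0,0],[0,0,0,0,0],[0,0,0,0,0]]' 25; python3 -c "
from h import *
print(delta((.4766,-.0814,.0782)))"
```

```text
time: 27.1
ee_pos: [0.477, -0.0821, 0.1152]
eef_rot: [0.99, 0.136, 0.035, 0.004]
ft_force: [0.7, -0.7, 0.4]
width: 0.0869
[-0.27 -0.13  3.68]
```

```bash
python3 -m jog '[[-0.3,-0.1,1.3,0,0],[0,0,1.4,0,0],[0,0,0.7,0,0],[0,0,0,0,0],[0,0,0,0,0.5],[0,0,0,0,0.7],[0,0,0,0,0.8],[0,0,0,0,0.9],[0,0,0,0,0.85],[0,0,0,0,0.85]]' 25; python3 -c "
from h import *
print(delta((.4766,-.0814,.0782)))"
```

```text
time: 28.1
ee_pos: [0.4764, -0.082, 0.0796]
eef_rot: [0.99, 0.136, 0.036, 0.004]
ft_force: [0.2, -0.7, 0.1]
width: 0.0469
[ 0.03 -0.05  0.14]
```

```bash
python3 -m jog '[[0,0,0.1,0,0.9],[0,0,0,0,1],[0,0,0,0,1],[0,0,0,0,1],[0,0,0,0,1],[0,0,0,0,1],[0,0,0,0,1],[0,0,0,0,1],[0,0,0,0,1],[0,0,0,0,1]]' 30; python3 -c "
from h import *
print(r.read_state()['ee_pos'],delta((.6229,-.0303,.22)))"
```

```text
time: 29.1
ee_pos: [0.4764, -0.0821, 0.0784]
eef_rot: [0.99, 0.136, 0.036, 0.004]
ft_force: [0.4, -0.5, -1.4]
width: 0.0113
[ 0.47638484 -0.0820635   0.07842628] [ 16.45  -0.8  -13.06]
```

```bash
python3 -m jog '[[0,0,-1,0,1],[0,0,-2.5,0,1],[0,0,-3.5,0,1],[0,0,-3.5,0,1],[0,0,-2.5,0,1],[1.0,0,0,0,1],[2.5,-0.1,0,0,1],[3.5,-0.2,0,0,1],[3.5,-0.2,0,0,1],[2.5,-0.2,0,0,1]]' 30;python3 -m jog '[[1.5,0,0,0,1],[0,0,0,0,1],[0,0,0,0,1],[0,0,0,0,1],[0,0,0,0,1],[0,0,0,0,1],[0,0,0,0,1],[0,0,0,0,1],[0,0,0,0,1],[0,0,0,0,1]]' 30; python3 -c "
from h import *
print(delta((.6229,-.0303,.0934)))"
```

```text
time: 30.1
ee_pos: [0.5906, -0.0398, 0.2227]
eef_rot: [0.99, 0.134, 0.034, 0.005]
ft_force: [-0.7, -0.4, -2.4]
width: 0.011
time: 31.1
ee_pos: [0.6052, -0.0339, 0.2199]
eef_rot: [0.99, 0.134, 0.032, 0.003]
ft_force: [-0.1, 0.8, -1.4]
width: 0.0115
[ 1.01 -0.06 12.73]
```

```bash
python3 -m jog '[[0.8,0,0,0,1],[0,0,0,0,1],[0,0,0,0,1],[0,0,2,0,1],[0,0,3,0,1],[0,0,2.5,0,1],[0,0,1,0,1],[0,0,0,0,1],[0,0,0,0,1],[0,0,0,0,1]]' 30; python3 -c "
from h import *
print(delta((.6229,-.0303,.0934)))"
```

```text
time: 32.1
ee_pos: [0.6214, -0.0308, 0.136]
eef_rot: [0.99, 0.135, 0.034, 0.003]
ft_force: [-1.2, 0.3, -1.7]
width: 0.0109
[-0.13 -0.07  4.26]
```

```bash
python3 -m jog '[[-0.1,-0.1,0,0,1],[0,0,0,0,1],[0,0,1.5,0,1],[0,0,1.2,0,1],[0,0,0.5,0,1],[0,0,0,0,1],[0,0,0,0,1],[0,0,0,0,1],[0,0,0,0,1],[0,0,0,0,1]]' 30; python3 -c "
from h import *
print(delta((.6229,-.0303,.0934)))"
```

```text
time: 33.1
ee_pos: [0.6237, -0.03, 0.1037]
eef_rot: [0.99, 0.134, 0.036, 0.004]
ft_force: [-0.5, 0.1, -0.9]
width: 0.011
[-0.16 -0.01  1.02]
```

```bash
python3 -m jog '[[-0.2,0,0.4,0,1],[0,0,0,0,1],[0,0,0.3,0,1],[0,0,0,0,1],[0,0,0.2,0,1],[0,0,0,0,1],[0,0,0.1,0,1],[0,0,0,0,1],[0,0,0,0,1],[0,0,0,0,1]]' 30; python3 -c "
from h import *
C=cams();print(delta((.6229,-.0303,.0934)),r.read_state()['ft_force'])
t=C['top']['pixels'][60:180,280:460];s=C['side']['pixels'][120:240,200:380]
cv2.imwrite('pics/c1.png',cv2.resize(np.hstack([t,s]),None,fx=2.2,fy=2.2)[:,:,::-1])"
```

```text
time: 34.1
ee_pos: [0.623, -0.0307, 0.0935]
eef_rot: [0.99, 0.134, 0.037, 0.004]
ft_force: [0.7, -0.4, -0.8]
width: 0.0113
[ 0.   -0.05  0.01] [-0.80100702 -0.63663748 -1.46185151]
```

View pics/c1.png

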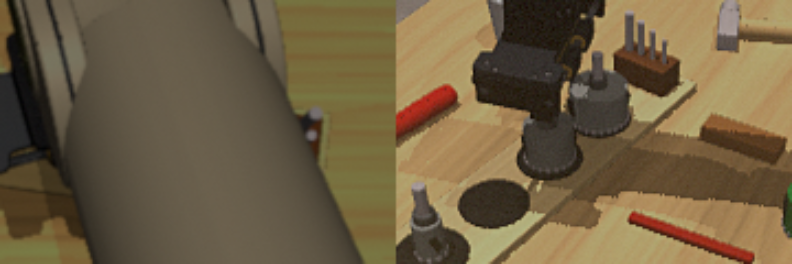

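Saw c is over pad c (crop 550,150) and d stands on pad d behind it, upright. I'll release c and move toward saw b.

```bash
python3 -m jog '[[0,0,0.15,0,1],[0,0,0.1,0,1],[0,0,0,0,1],[0,0,0,0,0.8],[0,0,0,0,0.7],[0,0,0,0,0.6],[0,0,0,0,0.5],[0,0,0,0,0.5],[0,0,0,0,0.5],[0,0,0,0,0.5]]' 25;  python3 -m jog '[[0,0,-1,0,0.5],[0,0,-2,0,0.5],[0,0,-3,0,0.5],[0,0,-3,0,0.3],[0,0,-2,0,0],[-0.5,-1,-1,0,0],[-1,-2.5,0,0,0],[-1,-3,0,0,0],[-1,-3,0,0,0],[-1,-3,0,0,0]]' 25; python3 -c "
from h import *
print(delta((.4578,.2457,.0782)),r.read_state()['joint_positions'].round(2))"
```

```text
time: 35.2
ee_pos: [0.6244, -0.0305, 0.0938]
eef_rot: [0.99, 0.134, 0.038, 0.005]
ft_force: [0.2, -1.1, 0.6]
width: 0.0432
time: 36.2
ee_pos: [0.5349, 0.0798, 0.2155]
eef_rot: [0.991, 0.132, 0.039, 0.005]
ft_force: [0.2, 0.4, 0.7]
width: 0.085
[ -4.12 -18.29  13.1 ] [ 0.41  0.17 -0.71  1.76  0.15  1.18 -1.65]
```

```bash
python3 -m jog '[[-0.5,-2,0,0,0],[-0.6,-3,0,0,0],[-0.6,-3,0,0,0],[-0.6,-3,0,0,0],[-0.6,-3,0,0,0],[-0.4,-1.5,1,0,0],[0,0,2.5,0,0],[0,0,2.5,0,0],[0,0,1,0,0],[0,0,0,0,0]]' 25; python3 -c "
from h import *
print(delta((.4578,.2457,.0782)))"
```

```text
time: 37.2
ee_pos: [0.4525, 0.2349, 0.1376]
eef_rot: [0.99, 0.139, 0.039, 0.006]
ft_force: [0.5, -0.7, 0.1]
width: 0.0869
[ 0.36 -1.03  5.96]
```

```bash
python3 -m jog '[[0,0,0,0,0],[0.3,-0.9,0,0,0],[0,0,0,0,0],[0,0,0,0,0],[0,0,1.5,0,0],[0,0,1.0,0,0],[0,0,0,0,0],[0,0,0,0,0],[0,0,0,0,0],[0,0,0,0,0]]' 25; python3 -c "
from h import *
print(delta((.4578,.2457,.0782)))"
```

```text
time: 38.2
ee_pos: [0.4562, 0.2455, 0.1137]
eef_rot: [0.99, 0.138, 0.04, 0.006]
ft_force: [-0.4, 0.2, -0.4]
width: 0.0872
[-0.12 -0.06  3.55]
```

```bash
python3 -m jog '[[-0.2,0,1.3,0,0],[0,0,1.4,0,0],[0,0,0.6,0,0],[0,0,0,0,0],[0,0,0,0,0.5],[0,0,0,0,0.7],[0,0,0,0,0.8],[0,0,0,0,0.85],[0,0,0,0,0.85],[0,0,0,0,0.85]]' 25; python3 -c "
from h import *
print(delta((.4578,.2457,.0782)))"
```

```text
time: 39.2
ee_pos: [0.4574, 0.245, 0.0783]
eef_rot: [0.99, 0.138, 0.041, 0.006]
ft_force: [0.0, -0.2, 0.3]
width: 0.0467
[ 0.06 -0.05  0.01]
```

```bash
python3 -m jog '[[0,0,0,0,0.9],[0,0,0,0,1],[0,0,0,0,1],[0,0,0,0,1],[0,0,0,0,1],[0,0,0,0,1],[0,0,0,0,1],[0,0,0,0,1],[0,0,0,0,1],[0,0,0,0,1]]' 30; python3 -c "
from h import *
print(r.read_state()['ee_pos'],delta((.635,.0535,.22)))"
```

```text
time: 40.2
ee_pos: [0.4575, 0.2449, 0.0784]
eef_rot: [0.99, 0.138, 0.041, 0.006]
ft_force: [0.6, -0.8, 0.3]
width: 0.0112
[0.45753243 0.24487878 0.07844416] [ 12.9   23.57 -12.63]
```

```bash
python3 -m jog '[[0,0,-1,0,1],[0,0,-2.5,0,1],[0,0,-3.5,0,1],[0,0,-3.5,0,1],[0,0,-3,0,1],[0.4,0.8,-0.3,0,1],[1.3,2.4,0,0,1],[1.7,3.1,0,0,1],[1.7,3.1,0,0,1],[1.7,3.1,0,0,1]]' 30;python3 -m jog '[[1.7,3.1,0,0,1],[1.7,3.1,0,0,1],[1.5,2.0,0,0,1],[0,0,0,0,1],[0,0,0,0,1],[0,0,0,0,1],[0,0,0,0,1],[0,0,0,0,1],[0,0,0,0,1],[0,0,0,0,1]]' 30; python3 -c "
from h import *
print(delta((.635,.0535,.0934)))"
```

```text
time: 41.2
ee_pos: [0.5435, 0.1451, 0.2327]
eef_rot: [0.989, 0.144, 0.04, 0.006]
ft_force: [0.5, 0.1, -0.8]
width: 0.0109
time: 42.2
ee_pos: [0.6155, 0.0727, 0.2349]
eef_rot: [0.989, 0.143, 0.037, 0.007]
ft_force: [-0.3, -0.5, -1.3]
width: 0.011
[ 0.31  2.05 14.26]
```

```bash
python3 -m jog '[[0.3,1.9,0,0,1],[0,0,0,0,1],[0,0,0,0,1],[0,0,2,0,1],[0,0,3,0,1],[0,0,3,0,1],[0,0,1.5,0,1],[0,0,0,0,1],[0,0,0,0,1],[0,0,0,0,1]]' 30; python3 -c "
from h import *
print(delta((.635,.0535,.0934)))"
```

```text
time: 43.2
ee_pos: [0.634, 0.0531, 0.1418]
eef_rot: [0.989, 0.142, 0.04, 0.007]
ft_force: [1.0, -0.2, -0.7]
width: 0.0111
[-0.26 -0.13  4.83]
```

```bash
python3 -m jog '[[-0.2,-0.1,0,0,1],[0,0,0,0,1],[0,0,1.5,0,1],[0,0,1.5,0,1],[0,0,0.6,0,1],[0,0,0,0,1],[0,0,0,0,1],[0,0,0,0,1],[0,0,0,0,1],[0,0,0,0,1]]' 30; python3 -c "
from h import *
print(delta((.635,.0535,.0934)))"
```

```text
time: 44.2
ee_pos: [0.6361, 0.0538, 0.1055]
eef_rot: [0.989, 0.142, 0.042, 0.008]
ft_force: [-0.2, -1.4, -0.1]
width: 0.0109
[-0.21 -0.04  1.19]
```

```bash
python3 -m jog '[[-0.2,0,0.5,0,1],[0,0,0,0,1],[0,0,0.4,0,1],[0,0,0,0,1],[0,0,0.2,0,1],[0,0,0,0,1],[0,0,0.1,0,1],[0,0,0,0,1],[0,0,0,0,1],[0,0,0,0,1]]' 30; python3 -c "
from h import *
C=cams();print(delta((.635,.0535,.0934)),r.read_state()['ft_force'])
t=C['top']['pixels'][60:180,180:360];s=C['side']['pixels'][140:260,180:360]
cv2.imwrite('pics/b1.png',cv2.resize(np.hstack([t,s]),None,fx=2.2,fy=2.2)[:,:,::-1])"
```

```text
time: 45.2
ee_pos: [0.6361, 0.053, 0.0936]
eef_rot: [0.989, 0.142, 0.043, 0.008]
ft_force: [-0.5, -1.6, -1.5]
width: 0.011
[-0.09 -0.08  0.01] [ 1.09100682  0.37255423 -0.87945062]
```

View pics/b1.png

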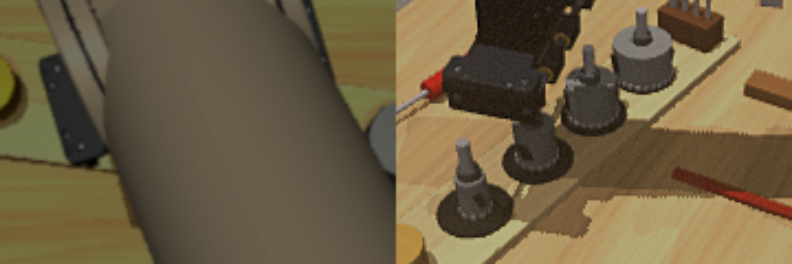

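Saw b is over pad b (crop 537,155), with a, c and d standing on their pads. I'll release, rise, and back out of the camera's view.

```bash
python3 -m jog '[[0,0,0.15,0,1],[0,0,0.1,0,1],[0,0,0,0,1],[0,0,0,0,0.8],[0,0,0,0,0.7],[0,0,0,0,0.6],[0,0,0,0,0.5],[0,0,0,0,0.5],[0,0,0,0,0.5],[0,0,0,0,0.5]]' 25;  python3 -m jog '[[0,0,-1,0,0.5],[0,0,-2,0,0.5],[0,0,-3,0,0.5],[0,0,-3,0,0.3],[0,0,-2,0,0],[-1,1,-1,0,0],[-2,3,0,0,0],[-2,3,0,0,0],[-2,4,0,0,0],[-2,4,0,0,0]]' 25; python3 -m jog '[[-2,4.5,0,0,0],[-2,4.5,0,0,0],[-2,4.5,0,0,0],[-1,4.5,0,0,0],[0,4.5,0,0,0],[0,4.5,0,0,0],[0,4.5,0,0,0],[0,4,0,0,0],[0,2,0,0,0],[0,0,0,0,0]]' 25; python3 -c "
from h import *
C=cams();S,T=C['side'],C['top']
from h import proj
sp={'a':(.6469,.1376),'b':(.635,.0535),'c':(.6229,-.0303),'d':(.6108,-.1144)}
for k,p in sp.items():
    q=np.array([*p,.097])
    try:
        a,b=bright(T,proj(T,q)),bright(S,proj(S,q)+[-2,2],6)
        print(k,proj(T,q).round(1),a.round(1),proj(S,q).round(1),b.round(1),tri(T,a,S,b)[0].round(4),((plane(T,a,.097)-q)*1000).round(1))
    except Exception as e: print(k,e)
t=T['pixels'][60:180,150:450];s=S['pixels'][120:260,160:370]
cv2.imwrite('pics/f.png',np.vstack([cv2.resize(t,(750,300)),cv2.resize(s,(450,300))[:,:] if 0 else cv2.copyMakeBorder(cv2.resize(s,(450,300)),0,0,0,300,0)])[:,:,::-1])"
```

```text
time: 46.3
ee_pos: [0.6377, 0.0531, 0.0935]
eef_rot: [0.989, 0.142, 0.045, 0.008]
ft_force: [0.1, -0.7, 0.0]
width: 0.0429
time: 47.3
ee_pos: [0.5828, -0.1104, 0.2225]
eef_rot: [0.987, 0.15, 0.049, 0.007]
ft_force: [2.1, -0.5, 0.1]
width: 0.0854
time: 48.3
ee_pos: [0.6223, -0.5109, 0.2371]
eef_rot: [0.988, 0.147, 0.051, 0.012]
ft_force: [-0.4, 0.1, 0.3]
width: 0.0868
a [216.9  96.5] [217.3  96.7] [209.3 203.4] [209.5 204.1] [0.647  0.1373 0.0949] [-0.5 -0.7 -0. ]
b [267.7 103.4] [268.9 100.8] [240.2 180.7] [238.9 180.3] [0.6399 0.0516 0.0951] [ 4.5 -2.  -0. ]
c [318.1 110.5] [318.8 109.3] [267.3 161. ] [266.9 161.2] [ 0.6254 -0.0318  0.0947] [ 2.1 -1.3 -0. ]
d [368.5 117.6] [368.8 117. ] [291.4 143.4] [291.  143.9] [ 0.6122 -0.1152  0.0948] [ 0.9 -0.5 -0. ]
```

View pics/f.png

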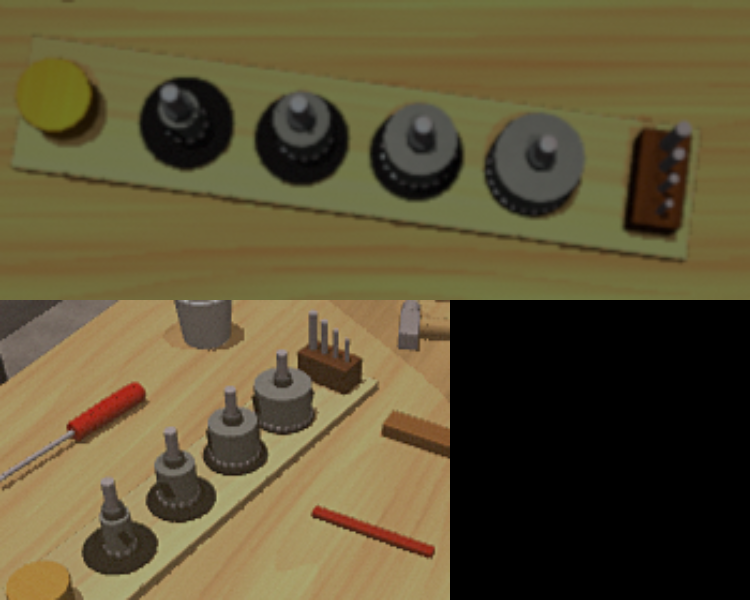

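The final view shows all four saws upright on their pads, in order from d next to the block to a by the tin. Shank tops are within 5 mm of the pad centres. The gripper is clear, so I'm handing in.

```bash
python3 -c "
from h import *
print(r.close_job())"
```

```text
the job is handed in; nothing more can be done
None
```

All four hole saws are on the board in size order, with the largest (d) next to the bit block, then c, b and the smallest (a). I lifted each by its shank, lowered it to just touching its pad, let go, and backed the arm clear. I handed the job in at about 48 s; it gives no verdict.

- **Centring:** the last pictures show all four upright and released. From the top camera, the shank tops sit about 1 mm (a), 5 mm (b), 2.5 mm (c) and 1 mm (d) from the measured pad centres. All are inside the 12 mm limit, with b the furthest off.
- **Height:** the shank tops of the placed saws measured 95 mm above the table, against 97 mm expected. The pad tops measured about 9 mm by the two cameras instead of the stated 15 mm. I put this down to the camera calibration and worked from the stated heights.
- **Gripper tilt:** the gripper slowly tilted during the job, to about 0.1 rad by the end. The saws were gripped while standing upright, and I saw no lean after release. I did not measure the tilt of the saws themselves.

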